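# Clamp an offcut with three clicks and hold

## Task

Lay the short flat wooden offcut lengthwise and centred on the bed of the blue bench clamp, between its two open jaws, and let go of it. Then take the clamp's upright red lever handle and swing it counter-clockwise (seen from above) by exactly three clicks, never on to a fourth, so that the jaws squeeze the wood end to end; the lever springs back if released, so finish still holding it there, at rest in the third notch. Leave the spool, multimeter, side cutters and tape roll where they are.

Things in the scene. Friction and masses are not known exactly. Their poses are not given: they have to be found in the camera images.
- offcut_mid (a point): centre (half-way up) of the loose flat wooden offcut, a plain pale wooden bar 32 (x) x 80 (y, its length) x 18 (z, height) mm, about 30 g, lying flat on the table at the start. Axes as given, z up; both ends are alike
- clamp_bed (a point): centre of the top face of the blue fixed clamp's aluminium bed, 30 mm above the table; bed 28 mm wide (x), 90 mm long (y). Axes: y runs along the line of closing, from the sliding jaw (-y) to the fixed jaw (+y); z up. With the lever at rest the jaw faces stand at y = -48 and +48 mm; jaws 44 mm wide in x, tops 22 to 24 mm above the bed. No sides hold the wood in x
- offcut: the same wooden offcut; its origin is the centre of its underside
- fixed_jaw: the fixed blue jaw with rubber face at the +y end of the bed; origin on the table under the bed's centre. The clamp's base plate reaches from x = -100 to +45 mm and from y = -200 to +65 mm in the axes of clamp_bed
- jaw: sliding sprung steel jaw with rubber face, on the bed's -y side; origin on the table under the bed's centre while open. Each click moves it 8 mm to +y: it meets the wood, pushes it along against the fixed jaw, then squeezes it through springs (800 N/m), about 8 N at the third click
- handle: origin at the centre of the lever's upright round red handle, which turns freely on its pin, 16 mm in diameter, standing from 47 to 97 mm above the table (origin at 73 mm), 110 mm from the lever's axis. Below it a 22 mm wide collar (41 to 47 mm up) and a flat steel arm (top 42 mm up). It travels on a level circle round lever_pivot
- lever_pivot (a point): point on the lever's vertical axis of rotation, 73 mm above the table; it is fixed to the clamp
- lever (a joint): lever angle, rad: 0 = at rest on its stop, growing counter-clockwise from above. Index pins click every 0.22 rad (24 mm at the handle): notches at 0.22, 0.44, 0.66, 0.88, crests felt at 0.11, 0.33, 0.55, 0.77, end stop 0.97. Notches do not lock: a spring returns the lever to 0 when let go. The push needed rises sharply past each notch to 6 to 10 N, then falls to 2 to 5 N by the next
- spool: red-flanged solder spool, 44 mm wide, 34 mm high; a bystander, leave it alone
- meter: yellow multimeter lying on its back, 135 x 68 x 40 mm; a bystander, leave it alone
- cutter: side cutters with orange grips, 132 x 46 x 10 mm; a bystander, leave it alone
- tape: roll of black tape, 55 mm wide, 19 mm high; a bystander, leave it alone
Things that resemble listed ones, but are neither listed nor needed, are in the scene too. Several things look just like the offcut: the one meant starts farthest from the robot's base.

How it is judged:
By the outcome, as a careful person would: the job done as asked, in the order asked, and still so for the second after the job is handed in, while the arm keeps its last pose, push and grip.
It also fails if it takes over 54 s, if anything falls off the work surface, if the arm or the gripper's body presses on something with over 40 N, if the wrist force passes 120 N, or if a joint passes its speed limit or range.

## Robot

A 6-joint arm with a two-finger parallel gripper is mounted at the origin on the work surface; the furniture and walls round the work are solid. World frame = base frame: x ahead of the robot, y to its left, z up, the work surface at z = 0. Lengths are in m, angles in rad, forces in N, time in s.
With the tool pointing down it reaches from about 0.375 to 0.825 m from the base axis. Payload 5.5 kg.
Tool frame: the origin (TCP) lies midway between the tips of the shut fingers; the grasp point (between the pads) lies 19 mm behind it; z points along the fingers, y is the line along which they close (so a half turn about z gives the same grasp; the last joint's range is limited). The gripper opens to 85 mm and grips with 20 to 120 N. Pads are 22 mm wide; open, the fingers measure 114 mm over their backs; the gripper's body (76 mm by 85 mm) begins 54 mm behind the grasp point. The pads swing forward as they close: fully open they stand 13 mm farther back than shut.
Start: joints at [-1.272, 0.314, -0.047, 1.21, 0, 1.571], TCP at [0.177, -0.573, 0.231] pointing down, gripper open.
Joint ranges: [-2.67, 2.67], [-0.69, 1.73], [-1.03, 1.25], [-2.08, 2.16], [-1.42, 1.45], [-3.14, 3.14]. Speed limits (rad/s): [2.39, 2.39, 3.01, 3.14, 3.14, 3.14].

## Interface

Orientations are given as a unit quaternion [w, x, y, z].
In Python, from workcell import ctrl gives the robot as it stands.
- The arm moves only by the tool play_rows, never from a script. Its arguments are lists of equal length, an entry for each row: "linear": the shift along the tool's x, y, z scaled (see below), a list of three; "turn": the turn about the tool's z scaled (see below). In form: {"linear": [[tx, ty, tz], ...], "turn": [turn, ...]}. A call has 1 to 10 rows; each row shifts and turns the commanded pose from where the row before left it, along the tool's axes as they then stand; what a row does not reach is not made up. The controller multiplies each number of a shift by 0.05 m and each number of a turn by 60 degrees. A row lasts 1/12 s, in which the tool goes at most 41.7 mm and 7.16 degrees, less where a joint would pass 70% of its speed; a pose out of reach is approached as far as the arm can. A call with a number of a shift or a turn outside -1 to 1 is refused whole. A call with a gripper value outside its range is refused whole. "fingers" is the finger opening in mm, from 0 to 85.4, set as the call begins (left out, the last holds). The fingers move at their own pace and stop on an object; "squeeze" is the grip in N (left out, the last holds). Time passes only in rows, so rows that do not move let the fingers close. It gives the time, the measured TCP pose, the force, the opening and the grip force at its end, in the units of the state.
- ctrl.read_state(): the state, without advancing time (a new reading comes with each control period).
- ctrl.snapshot(name): name is "scene" or "top" or "wrist"; returns the picture (420x560x3 uint8, red, green, blue); there is no depth.
- ctrl.camera_info(name): a dict with "K" (3x3 intrinsics, pixels), "world_from_camera" (4x4, takes a point from camera to world coordinates); the wrist camera has in their place "tool_from_camera" (4x4, takes a point from camera to tool coordinates, whose origin is the TCP and whose axes are the flange's). Camera axes: x right, y down, z forward; pixel columns grow to the right and rows downward; lengths in m; the calibration is good to about 2 mm. The wrist camera is an equidistant fisheye: a pixel r from the principal point sees the ray r / f radians off the axis. A picture is of the moment at which its call begins: read the wrist's pose just before it. camera_info takes no time and is no camera call.
- ctrl.close_job(): hands the job in; it is judged then, once.
The state is a dict: "t": time; "joint_positions": joint angles; "joint_vel": joint speeds; "joint_efforts": joint torques, N m; "eef_pos": TCP position; "orientation": TCP orientation; "ft_force": force on the tool from outside, world axes, zero at the start; "ft_torque": the same for the moment, N m; "grip_width": finger opening in m; "grasp_force": force on a finger pad.
Only numpy, scipy, OpenCV 4.12 (cv2) and the standard library are available. Lean on these libraries where they do the work, as an engineer would, in place of code of your own. Each camera call takes 0.05 s, during which the arm holds its last target. There are 200 camera calls.

## Working session

There is one attempt and no reset: what is moved stays moved. The work goes in short steps, Python scripts to look and compute and a tool call to move; the robot and the scene stay as the last step left them, time stands still between calls to the robot, and variables do not carry over. Pictures are saved under pics/ and viewed, at most 10 in all, crops included, and the job is handed in when it is done.

Besides the shell and the picture viewer there is one more tool, called after "Request:" as name(argument=value, ...), one argument or row to a line, values as JSON. play_rows: Moves the arm, as the interface text tells. Shifts and turns lie within -1 to 1; 1 stands for 0.05 m of shift or 60 degrees of turn. Its arguments: {"type":"object","properties":{"linear":{"type":"array","items":{"type":"array","items":{"type":"number"}}},"turn":{"type":"array","items":{"type":"number"}},"fingers":{"type":"number"},"squeeze":{"type":"number"}},"required":["linear","turn"]}

```bash
mkdir -p pics
cat > h.py <<'E'
import numpy as np, cv2
from workcell import ctrl
def snap(name,fn):
    im=ctrl.snapshot(name); cv2.imwrite('pics/'+fn,im[:,:,::-1]); return im
def ray(name,uv):
    c=ctrl.camera_info(name);K=np.array(c['K']);T=np.array(c['world_from_camera'])
    d=np.linalg.inv(K)@np.array([uv[0],uv[1],1.]);return T[:3,3],T[:3,:3]@d
def plane(name,uv,z):
    o,d=ray(name,uv);return o+d*(z-o[2])/d[2]
E
python3 - <<'E'
from h import *
s=ctrl.read_state();print(s)
a=snap('top','top0.png');b=snap('scene','scene0.png')
for n in('top','scene'):
  c=ctrl.camera_info(n);print(np.round(c['K'],1),np.round(c['world_from_camera'],3))
print(ctrl.camera_info('wrist'))
E
```

```text
{'t': 0.0, 'joint_positions': array([-1.27199400e+00,  3.14211727e-01, -4.80703110e-02,  1.21019692e+00,
       -1.15951371e-05,  1.57078230e+00]), 'joint_vel': array([ 0.00115834, -0.00107907,  0.00191898,  0.00038375, -0.0015373 ,
        0.00106775]), 'joint_efforts': array([ 2.09174023e-04, -5.39587605e+01,  3.39751482e+01,  1.90110627e-02,
       -2.67664154e-04, -1.31244451e-05]), 'eef_pos': array([ 0.17645328, -0.57286779,  0.23044698]), 'orientation': array([-8.31080197e-04,  9.88858995e-01,  1.48852883e-01, -1.30953395e-04]), 'ft_force': array([ 0.05661735, -0.21148646, -0.67679879]), 'ft_torque': array([-0.02019613, -0.00249199, -0.02635522]), 'grasp_force': 0.0, 'grip_width': 0.08550341132118805}
[[481.7   0.  282.4]
 [  0.  481.7 215.2]
 [  0.    0.    1. ]] [[-0.007 -0.981  0.192  0.298]
 [-1.     0.008  0.002  0.021]
 [-0.003 -0.192 -0.981  1.376]
 [ 0.     0.     0.     1.   ]]
[[495.3   0.  272.4]
 [  0.  495.3 212.5]
 [  0.    0.    1. ]] [[-0.867 -0.334  0.37   0.066]
 [-0.499  0.601 -0.625  0.829]
 [-0.014 -0.726 -0.687  0.987]
 [ 0.     0.     0.     1.   ]]
{'K': array([[325.1922621 ,   0.        , 282.14548343],
       [  0.        , 325.1922621 , 212.76993284],
       [  0.        ,   0.        ,   1.        ]]), 'tool_from_camera': array([[-5.41826868e-04, -9.65749192e-01, -2.59476790e-01,
         6.47466423e-02],
       [ 9.99999232e-01, -8.12589250e-04,  9.36233873e-04,
        -3.40973633e-04],
       [-1.11501516e-03, -2.59476083e-01,  9.65748890e-01,
        -1.42786932e-01],
       [ 0.00000000e+00,  0.00000000e+00,  0.00000000e+00,
         1.00000000e+00]])}
```

View pics/top0.png

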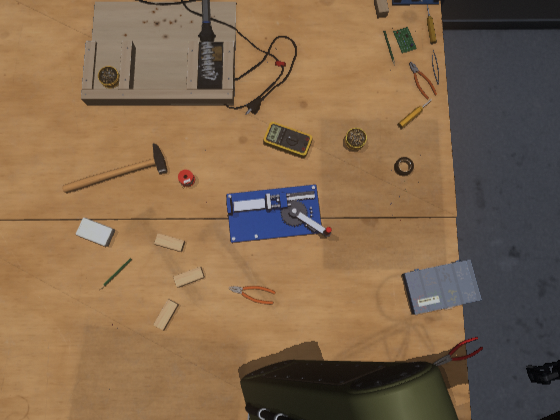

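View pics/scene0.png

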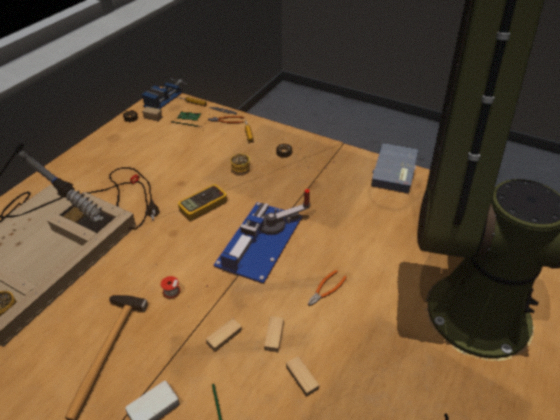

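Candidate offcuts in top view: (170,242), (189,277) and (167,315), plus a brownish block at (382,8). I'll measure their distances and sizes, and the clamp and handle too, then confirm in a crop.

Run:
```python
from h import *
im=cv2.imread('pics/top0.png');hsv=cv2.cvtColor(im,cv2.COLOR_BGR2HSV)
for p in [(170,242),(189,277),(167,315),(382,8)]:
    w=plane('top',p,.018);print(p,w.round(3),np.hypot(*w[:2]).round(3),hsv[p[1],p[0]])
# offcuts: segmentation by saturation lower than table
for p in [(170,242),(189,277),(167,315)]:
    x0,y0=p[0]-25,p[1]-25;c=cv2.cvtColor(im[y0:y0+50,x0:x0+50],cv2.COLOR_BGR2LAB).astype(int)
    ref=c[23:28,23:28].reshape(-1,3).mean(0);m=(np.abs(c-ref).sum(2)<24).astype(np.uint8)
    cs,_=cv2.findContours(m,0,2);k=max(cs,key=cv2.contourArea);b=cv2.boxPoints(cv2.minAreaRect(k))+[x0,y0]
    W=np.array([plane('top',q,.018)[:2] for q in b]);e=W[1]-W[0],W[2]-W[1]
    L=max(e,key=np.linalg.norm);print('off',W.mean(0).round(4),[np.linalg.norm(v).round(3) for v in e],'yaw long',np.degrees(np.arctan2(L[1],L[0])).round(1))
m=cv2.inRange(hsv,(105,120,40),(130,255,255));m[:170]=0;m[260:]=0;m[:,:200]=0;m[:,350:]=0
m=cv2.morphologyEx(m,3,np.ones((9,9)))
cs,_=cv2.findContours(m,0,2);k=max(cs,key=cv2.contourArea);r=cv2.minAreaRect(k);b=cv2.boxPoints(r);print('base px',b.round(1))
W=np.array([plane('top',q,.008)[:2] for q in b]);print(W.round(4))
r=cv2.inRange(hsv,(0,150,60),(8,255,255))[215:245,315:340];ys,xs=np.nonzero(r);print('handle top px',xs.mean()+315,ys.mean()+215,len(xs))
s=cv2.imread('pics/scene0.png');h2=cv2.cvtColor(s,cv2.COLOR_BGR2HSV);r=cv2.inRange(h2,(0,150,60),(8,255,255))[180:215,295:320];ys,xs=np.nonzero(r);print('scene handle',xs.mean()+295,ys.min()+180,ys.max()+180,xs[ys<ys.min()+4].mean()+295)
A=cv2.resize(im[170:260,130:350],None,fx=3.6,fy=3.6,interpolation=cv2.INTER_CUBIC)
B=cv2.resize(im[0:40,330:450],(480,160),interpolation=cv2.INTER_CUBIC)
o=np.zeros((324+160,792,3),np.uint8);o[:324]=A;o[324:,:480]=B;cv2.imwrite('pics/crop0.png',o)
```

```text
(170, 242) [0.489 0.343 0.018] 0.598 [ 17  89 181]
(189, 277) [0.39  0.286 0.018] 0.484 [ 17  87 182]
(167, 315) [0.286 0.344 0.018] 0.448 [ 19  85 180]
(382, 8) [ 1.224 -0.294  0.018] 1.259 [ 16  78 131]
off [0.4907 0.3474] [np.float64(0.031), np.float64(0.078)] yaw long -107.7
off [0.3967 0.292 ] [np.float64(0.08), np.float64(0.04)] yaw long -69.6
off [0.307  0.3504] [np.float64(0.111), np.float64(0.055)] yaw long -32.0
base px [[225.6 194.1]
 [316.1 184.4]
 [321.2 232.1]
 [230.7 241.8]]
[[ 0.6307  0.1887]
 [ 0.6578 -0.076 ]
 [ 0.5162 -0.0878]
 [ 0.4901  0.1718]]
handle top px 328.2758620689655 229.41379310344828 29
scene handle 306.4035087719298 189 204 306.77777777777777
```

View pics/crop0.png

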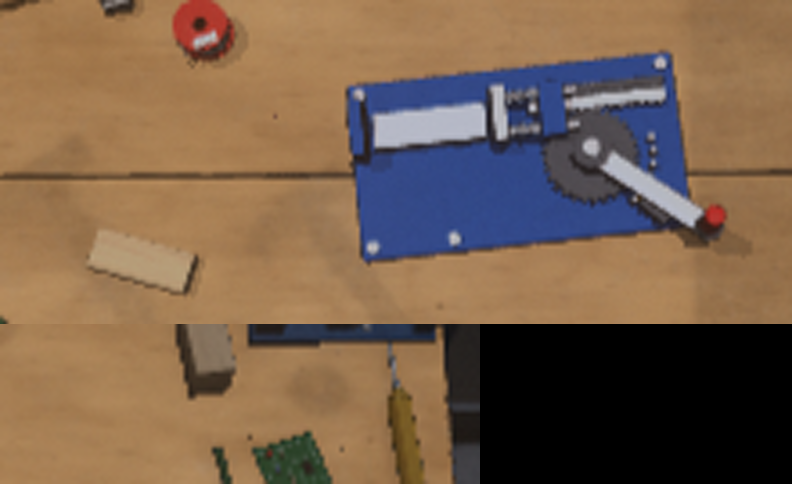

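The crop shows the plain pale bar at top (170,242), 0.60 m from the base. The other two look-alikes are at 0.48 m and 0.45 m. The block at (382,8) is a taller greyish-brown piece 1.26 m away, out of reach and not a flat pale bar. So (170,242) is the one. I'll move over the clamp first, for a closer wrist look on the way.

Request:
play_rows(
  linear=[
    [0.55,-0.55,0],
    [0.55,-0.55,0],
    [0.55,-0.55,0],
    [0.55,-0.55,0],
    [0.55,-0.55,0],
    [0.55,-0.55,0],
    [0.55,-0.55,0],
    [0.55,-0.55,0],
    [0.55,-0.55,0],
    [0.55,-0.55,0],
  ],
  turn=[0,0,0,0,0,0,0,0,0,0],
)

```text
t: 0.93
eef_pos: [0.3587, -0.2278, 0.2312]
orientation: [-0.0, 0.989, 0.149, -0.0]
ft_force: [0.9, -1.0, 0.2]
grip_width: 0.0855
grasp_force: 0.0
```

Request:
play_rows(
  linear=[
    [0.55,-0.55,0],
    [0.55,-0.55,0],
    [0.55,-0.55,0],
    [0.55,-0.55,0],
    [0.55,-0.55,0],
    [0.55,-0.55,0],
    [0.55,-0.55,0],
    [0.55,-0.55,0],
    [0,0,0],
    [0,0,0],
  ],
  turn=[0,0,0,0,0,0,0,0,0,0],
)

```text
t: 1.77
eef_pos: [0.5041, 0.047, 0.2306]
orientation: [0.0, 0.989, 0.151, -0.001]
ft_force: [-1.3, -1.0, 0.4]
grip_width: 0.0852
grasp_force: 0.0
```

```bash
cat >> h.py <<'E'
def R(q):
    from scipy.spatial.transform import Rotation as Ro
    return Ro.from_quat([q[1],q[2],q[3],q[0]]).as_matrix()
def wplane(s,uv,z):
    c=ctrl.camera_info('wrist');K=c['K'];T=np.array(c['tool_from_camera'])
    d=np.array([uv[0]-K[0,2],uv[1]-K[1,2]]);r=np.linalg.norm(d);th=r/K[0,0]
    v=np.append(np.sin(th)*d/max(r,1e-9),np.cos(th))
    Rt=R(s['orientation']);o=np.array(s['eef_pos'])+Rt@T[:3,3];w=Rt@T[:3,:3]@v
    return o+w*(z-o[2])/w[2]
def yaw(s):
    x=R(s['orientation'])[:,0];return np.degrees(np.arctan2(x[1],x[0]))
E
python3 - <<'E'
from h import *
s=ctrl.read_state();print(s['t'],s['eef_pos'],yaw(s),s['joint_positions'].round(3))
np.save('s1.npy',s,allow_pickle=True);snap('wrist','w1.png')
E
```

```text
1.7667 [0.50411742 0.04698185 0.23060781] 17.333377412197542 [ 0.093  0.139 -0.27   1.163 -0.     2.932]
```

View pics/w1.png

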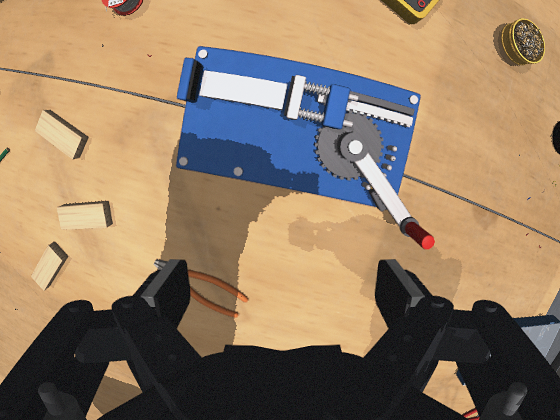

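The wrist view shows the bed at about (243,90) between the fixed jaw (190,78) and sliding jaw (296,97). The pivot is at (355,147), the handle top at (427,241), and the offcut at (62,133).

Run:
```python
from h import *
s=np.load('s1.npy',allow_pickle=True).item()
im=cv2.imread('pics/w1.png');hsv=cv2.cvtColor(im,cv2.COLOR_BGR2HSV)
def rect(m,seed,z):
    n,l=cv2.connectedComponents(m);k=l[seed[1],seed[0]];cs,_=cv2.findContours((l==k).astype(np.uint8),0,1)
    P=max(cs,key=cv2.contourArea)[:,0];W=np.array([wplane(s,p,z)[:2] for p in P]).astype(np.float32)
    r=cv2.minAreaRect(W*1000);b=cv2.boxPoints(r)/1000;e=b[1]-b[0],b[2]-b[1];L=max(e,key=np.linalg.norm)
    a=np.degrees(np.arctan2(L[1],L[0]))%180
    return b.mean(0).round(4),[np.linalg.norm(v).round(4) for v in e],a.round(2),(P.min(0),P.max(0)),b.round(4)
white=cv2.inRange(hsv,(0,0,140),(180,60,255))
print('bed',rect(white,(243,90),.03))
blue=cv2.morphologyEx(cv2.inRange(hsv,(100,120,20),(130,255,255)),2,np.ones((3,3)))
B=rect(blue,(230,150),.008);print('base',B)
lab=cv2.cvtColor(im,cv2.COLOR_BGR2LAB).astype(int)
ref=lab[130:136,55:61].reshape(-1,3).mean(0);m=(np.abs(lab-ref).sum(2)<26).astype(np.uint8);m[:,110:]=0;m[180:]=0
print('off',rect(m,(58,133),.018))
for n,p,z in(('pivot',(355,147),.05),('handletop',(428,241),.097)):print(n,wplane(s,p,z).round(4))
gb=cv2.getPerspectiveTransform
for n,p in dict(tl=(200,47),tr=(421,96)).items(): print(n,wplane(s,p,.008).round(4))
```

```text
bed (array([0.5932, 0.1186], dtype=float32), [np.float32(0.09), np.float32(0.0282)], np.float32(95.94), (array([199,  70], dtype=int32), array([286, 108], dtype=int32)), array([[0.5745, 0.1619],
       [0.5838, 0.0723],
       [0.6118, 0.0752],
       [0.6025, 0.1648]], dtype=float32))
base (array([0.5723, 0.055 ], dtype=float32), [np.float32(0.276), np.float32(0.1438)], np.float32(95.91), (array([177,  47], dtype=int32), array([417, 205], dtype=int32)), array([[ 0.4865,  0.1849],
       [ 0.515 , -0.0896],
       [ 0.658 , -0.0748],
       [ 0.6296,  0.1997]], dtype=float32))
off (array([0.4889, 0.3468], dtype=float32), [np.float32(0.0312), np.float32(0.0788)], np.float32(73.64), (array([ 35, 111], dtype=int32), array([ 80, 158], dtype=int32)), array([[0.4628, 0.3134],
       [0.4928, 0.3046],
       [0.515 , 0.3802],
       [0.485 , 0.389 ]], dtype=float32))
pivot [ 0.5699 -0.0092  0.05  ]
handletop [ 0.5098 -0.0996  0.097 ]
tl [0.6299 0.1836 0.008 ]
tr [ 0.656  -0.0765  0.008 ]
```

Request:
play_rows(
  linear=[
    [0.19,-0.73,0],
    [0.19,-0.73,0],
    [0.19,-0.73,0],
    [0.19,-0.73,0],
    [0.19,-0.73,0],
    [0.19,-0.73,0],
    [0.19,-0.73,0],
    [0.19,-0.73,0],
  ],
  turn=[0,0,0,0,0,0,0,0],
)

```text
t: 2.48
eef_pos: [0.5119, 0.2639, 0.2372]
orientation: [-0.037, 0.976, 0.215, -0.009]
ft_force: [-0.3, -0.4, -0.3]
grip_width: 0.0857
grasp_force: 0.0
```

Request:
play_rows(
  linear=[
    [0,0,0.25],
    [0,0,0.25],
    [0,0,0.25],
    [0,0,0.25],
    [0,0,0.25],
    [0,0,0.25],
    [0,0,0.25],
    [0,0,0.25],
    [0,0,0],
    [0,0,0],
  ],
  turn=[-0.117,-0.117,-0.117,-0.117,-0.117,-0.117,-0.117,-0.117,0,0],
  fingers=60,
)

```text
t: 3.32
eef_pos: [0.5082, 0.2701, 0.1371]
orientation: [-0.037, 0.761, 0.647, 0.009]
ft_force: [0.0, -0.4, 0.1]
grip_width: 0.0598
grasp_force: 0.0
```

Run:
```python
from h import *
s=ctrl.read_state();print(s['t'],s['eef_pos'],yaw(s),s['grip_width'])
np.save('s2.npy',s,allow_pickle=True);im=snap('wrist','w2.png')[:,:,::-1]
np.save('lab.npy',0)
```

```text
3.3167 [0.50817253 0.2700669  0.13714547] 80.6720091658964 0.059845706095722526
```

View pics/w2.png

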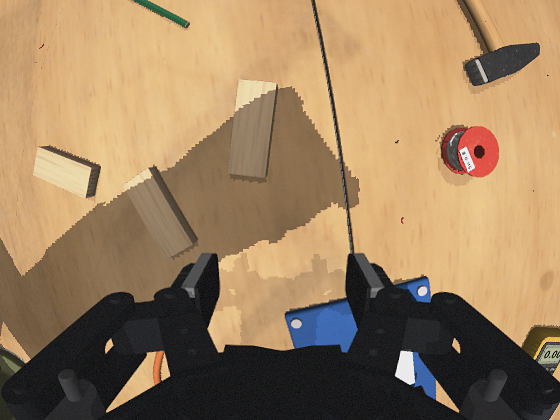

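The j6 limit was hit during the sideways shift. The tool now leans about 4.4° tangentially, and the move fell short. Pressing gently against the opposite j6 limit should undo the lean, so I'll turn that way. The half-turned grasp is equivalent.

Request:
play_rows(
  linear=[
    [0,0,0],
    [0,0,0],
    [0,0,0],
    [0,0,0],
    [0,0,0],
    [0,0,0],
    [0,0,0],
    [0,0,0],
    [0,0,0],
    [0,0,0],
  ],
  turn=[-0.118,-0.118,-0.118,-0.118,-0.118,-0.118,-0.118,-0.118,-0.118,-0.118],
)

```text
t: 4.2
eef_pos: [0.5095, 0.2716, 0.1389]
orientation: [-0.024, 0.242, 0.97, 0.03]
ft_force: [-0.2, 0.2, 0.1]
grip_width: 0.0598
grasp_force: 0.0
```

Request:
play_rows(
  linear=[
    [0,0,0],
    [0,0,0],
    [0,0,0],
    [0,0,0],
    [0,0,0],
    [0,0,0],
    [0,0,0],
    [0,0,0],
    [0,0,0],
    [0,0,0],
  ],
  turn=[-0.118,-0.118,-0.118,-0.118,-0.118,-0.118,-0.118,-0.118,-0.118,-0.118],
)

```text
t: 5.03
eef_pos: [0.5095, 0.2717, 0.1389]
orientation: [-0.002, -0.365, 0.93, 0.038]
ft_force: [-0.1, -0.1, 0.3]
grip_width: 0.0602
grasp_force: 0.0
```

Request:
play_rows(
  linear=[
    [0,0,0],
    [0,0,0],
    [0,0,0],
    [0,0,0],
    [0,0,0],
    [0,0,0],
    [0,0,0],
    [0,0,0],
    [0,0,0],
    [0,0,0],
  ],
  turn=[-0.118,-0.118,-0.118,-0.118,-0.118,-0.118,-0.118,-0.118,-0.118,-0.118],
)

```text
t: 5.87
eef_pos: [0.5095, 0.2716, 0.1389]
orientation: [-0.021, 0.836, -0.547, -0.032]
ft_force: [0.2, 0.4, -0.2]
grip_width: 0.0593
grasp_force: 0.0
```

Request:
play_rows(
  linear=[
    [0,0,0],
    [0,0,0],
    [0,0,0],
    [0,0,0],
    [0,0,0],
    [0,0,0],
    [0,0,0],
    [0,0,0],
    [0,0,0],
    [0,0,0],
  ],
  turn=[-0.118,-0.118,-0.118,-0.118,-0.118,-0.118,-0.118,-0.118,-0.118,-0.118],
)

```text
t: 6.7
eef_pos: [0.5095, 0.2717, 0.1389]
orientation: [-0.035, 0.999, 0.038, -0.014]
ft_force: [-0.1, -0.0, 0.8]
grip_width: 0.0598
grasp_force: 0.0
```

```bash
cat >> h.py <<'E'
def st():
    s=ctrl.read_state();z=R(s['orientation'])[:,2];j=s['joint_positions'];a=j[0]
    print('t',round(s['t'],2),'pos',s['eef_pos'].round(4),'yaw',yaw(s).round(2),'lean tan/rad deg',np.degrees([z@[-np.sin(a),np.cos(a),0],z@[np.cos(a),np.sin(a),0]]).round(2),'j',j.round(3),'F',s['ft_force'].round(1),'g',s['grip_width'].round(4),s['grasp_force']);return s
def go(s,xyz,y):
    "tool-axis shift in units, with axes as they stand, and turn units"
    d=R(s['orientation']).T@(np.array(xyz)-s['eef_pos']);dy=(y-yaw(s)+180)%360-180
    print('shift units',(d/.05).round(3),'norm',np.linalg.norm(d/.05).round(2),'turn',round(-dy/60,3))
E
python3 -c "
from h import *
st()"
```

```text
Traceback (most recent call last):
  File "h.py", line 23, in st
    print('t',round(s['t'],2),'pos',s['eef_pos'].round(4),'yaw',yaw(s).round(2),'lean tan/rad deg',np.degrees([z@[-np.sin(a),np.cos(a),0],z@[np.cos(a),np.sin(a),0]]).round(2),'j',j.round(3),'F',s['ft_force'].round(1),'g',s['grip_width'].round(4),s['grasp_force']);return s
                                                                                                                                                                                                                             ^^^^^^^^^^^^^^^^^^^^^
AttributeError: 'float' object has no attribute 'round'
```

Request:
play_rows(
  linear=[
    [0,0,0],
    [0,0,0],
    [0,0,0],
    [0,0,0],
    [0,0,0],
    [0,0,0],
    [0,0,0],
  ],
  turn=[-0.1,-0.1,-0.1,-0.1,-0.06,-0.06,0],
)

```text
t: 7.28
eef_pos: [0.4863, 0.3128, 0.1389]
orientation: [-0.02, 0.963, 0.27, 0.001]
ft_force: [0.0, 0.1, 0.6]
grip_width: 0.0598
grasp_force: 0.0
```

```bash
sed -i "s/s\['grip_width'\].round(4)/round(float(s['grip_width']),4)/" h.py; python3 -c "
from h import *
st()"
```

```text
t 7.28 pos [0.4863 0.3128 0.1389] yaw 31.33 lean tan/rad deg [2.16 0.72] j [ 0.55   0.315 -0.262  0.981  0.038 -3.138] F [0.  0.1 0.6] g 0.0598 0.0
```

Request:
play_rows(
  linear=[
    [0,0,0],
    [0,0,0],
    [0,0,0],
  ],
  turn=[-0.06,-0.04,0],
)

```text
t: 7.53
eef_pos: [0.4712, 0.3345, 0.1383]
orientation: [-0.008, 0.954, 0.299, 0.005]
ft_force: [-0.2, -0.5, -0.2]
grip_width: 0.06
grasp_force: 0.0
```

```bash
python3 -c "
from h import *
st()"
```

```text
t 7.53 pos [0.4712 0.3345 0.1383] yaw 34.83 lean tan/rad deg [0.72 0.83] j [ 0.61   0.313 -0.266  0.977  0.013 -3.139] F [-0.2 -0.5 -0.2] g 0.06 0.0
```

Request:
play_rows(
  linear=[
    [0,0,0],
    [0,0,0],
    [0,0,0],
    [0,0,0],
    [0,0,0],
    [0,0,0],
    [0,0,0],
    [0,0,0],
    [0,0,0],
    [0,0,0],
  ],
  turn=[0.118,0.118,0.118,0.118,0.118,0.118,0.118,0.118,0.118,0.118],
)

```text
t: 8.37
eef_pos: [0.4724, 0.3326, 0.1379]
orientation: [-0.009, 0.95, -0.313, -0.001]
ft_force: [0.6, -0.2, 0.6]
grip_width: 0.0602
grasp_force: 0.0
```

Request:
play_rows(
  linear=[
    [0,0,0],
    [0,0,0],
    [0,0,0],
    [0,0,0],
    [0,0,0],
    [0,0,0],
    [0,0,0],
    [0,0,0],
    [0,0,0],
    [0,0,0],
  ],
  turn=[0.118,0.118,0.118,0.118,0.118,0.118,0.118,0.118,0.118,0.118],
)

```text
t: 9.2
eef_pos: [0.4724, 0.3326, 0.1379]
orientation: [0.007, -0.593, 0.805, 0.006]
ft_force: [-0.4, 0.3, -0.8]
grip_width: 0.0602
grasp_force: 0.0
```

Run:
```python
from h import *
s=st();go(s,(.4889,.3468,.1),73.6+180)
im=snap('wrist','w3.png')[:,:,::-1].copy();np.save('s3.npy',s,allow_pickle=True)
```

```text
t 9.2 pos [0.4724 0.3326 0.1379] yaw -107.31 lean tan/rad deg [0.68 0.79] j [ 0.607  0.314 -0.266  0.977  0.012 -0.662] F [-0.4  0.3 -0.8] g 0.0602 0.0
shift units [-0.356 -0.231  0.765] norm 0.87 turn -0.015
```

View pics/w3.png

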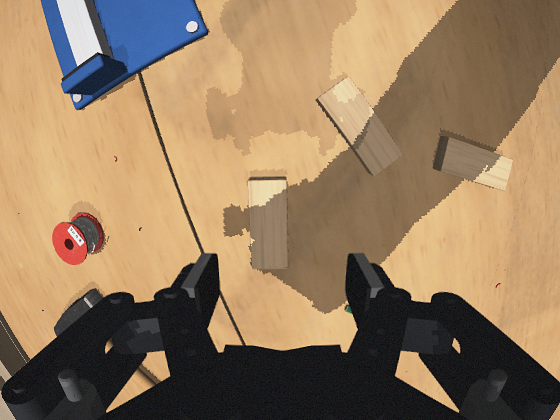

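The offcut lies just ahead of the fingers. Its top face has corners at (249,179), (286,178), (288,269) and (252,270). I'll check these against the earlier measurement.

Run:
```python
from h import *
s=np.load('s3.npy',allow_pickle=True).item()
W=np.array([wplane(s,p,.018)[:2] for p in[(249,179.5),(286.5,178.5),(288.5,269.5),(252,270.5)]])
a=(W[0]+W[1]-W[2]-W[3])/2;c=W.mean(0);y=np.degrees(np.arctan2(a[1],a[0]));print(c,y,np.linalg.norm(a),np.linalg.norm(W[0]-W[1]))
go(s,(c[0],c[1],.06),y)
```

```text
[0.48806125 0.3476106 ] -106.53943434353735 0.08179464683304485 0.030673438574627784
shift units [-0.352 -0.211  1.565] norm 1.62 turn -0.013
```

Request:
play_rows(
  linear=[
    [-0.33,-0.21,0.3],
    [0,0,0.5],
    [0,0,0.5],
    [0,0,0.5],
    [0,0,0.4],
    [0,0,0.3],
    [0,0,0.2],
    [0,0,0],
  ],
  turn=[-0.013,0,0,0,0,0,0,0],
)

```text
t: 9.92
eef_pos: [0.4861, 0.3471, 0.0008]
orientation: [0.005, -0.602, 0.799, 0.006]
ft_force: [-0.6, 0.7, 0.2]
grip_width: 0.0596
grasp_force: 0.0
```

Request:
play_rows(
  linear=[
    [0,0,0],
    [0,0,0],
    [0,0,0],
    [0,0,0],
    [0,0,0],
    [0,0,0],
  ],
  turn=[0,0,0,0,0,0],
  fingers=20,
  squeeze=40,
)

```text
t: 10.42
eef_pos: [0.4883, 0.3491, 0.0043]
orientation: [0.008, -0.602, 0.799, 0.006]
ft_force: [-1.1, -0.8, 6.2]
grip_width: 0.0307
grasp_force: 41.7
```

```bash
python3 -c "
from h import *
st()"
```

```text
t 10.42 pos [0.4883 0.3491 0.0043] yaw -106.03 lean tan/rad deg [0.69 0.93] j [ 0.614  0.482 -0.357  0.715  0.012 -0.677] F [-1.1 -0.8  6.2] g 0.0307 41.70350432395935
```

Request:
play_rows(
  linear=[
    [0,0,-0.3],
    [0,0,-0.6],
    [0,0,-0.6],
    [0,0,-0.6],
    [0,0,-0.2],
    [0,0,0],
  ],
  turn=[0,0,0,-0.115,-0.115,-0.115],
)

```text
t: 10.92
eef_pos: [0.4889, 0.348, 0.1222]
orientation: [-0.011, 0.737, -0.675, -0.004]
ft_force: [0.8, 0.2, -0.7]
grip_width: 0.0305
grasp_force: 41.0
```

```bash
python3 -c "
from h import *
s=st();go(s,(.593,.120,.11),-84.06)"
```

```text
t 10.92 pos [0.4889 0.348  0.1222] yaw -84.98 lean tan/rad deg [0.7  1.17] j [ 0.612  0.36  -0.239  0.952  0.012 -1.046] F [ 0.8  0.2 -0.7] g 0.0305 40.97313165664673
shift units [ 4.728 -1.673  0.166] norm 5.02 turn -0.015
```

Request:
play_rows(
  linear=[
    [0.4,-0.14,0],
    [0.65,-0.23,0],
    [0.7,-0.25,0],
    [0.7,-0.25,0],
    [0.7,-0.25,0],
    [0.7,-0.25,0],
    [0.5,-0.18,0],
    [0.38,-0.12,0.16],
    [0,0,0],
    [0,0,0],
  ],
  turn=[-0.015,0,0,0,0,0,0,0,0,0],
)

```text
t: 11.75
eef_pos: [0.5923, 0.1182, 0.1059]
orientation: [-0.008, 0.74, -0.673, -0.005]
ft_force: [-0.3, 0.2, 0.0]
grip_width: 0.0312
grasp_force: 41.0
```

```bash
python3 -c "
from h import *
s=st();np.save('s4.npy',s,allow_pickle=True);go(s,(.593,.120,.06),-84.06);im=snap('wrist','w4.png')"
```

```text
t 11.75 pos [0.5923 0.1182 0.1059] yaw -84.55 lean tan/rad deg [0.98 0.37] j [ 0.188  0.391 -0.233  0.94   0.017 -1.478] F [-0.3  0.2  0. ] g 0.0312 41.00334048271179
shift units [-0.018 -0.014  0.919] norm 0.92 turn -0.008
```

View pics/w4.png

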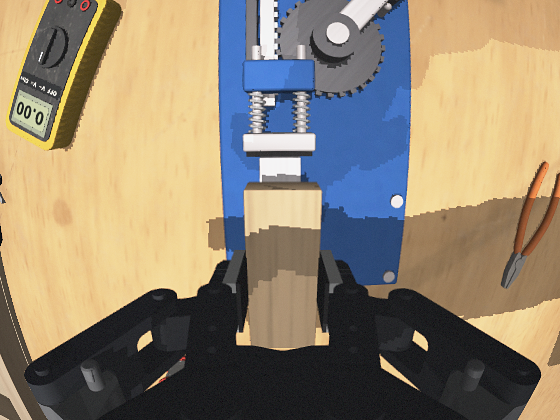

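The wood is held square over the bed, its far end spanning (246..320,190). The sliding jaw at (280,143) lies ahead and is clear. I'll check where the wood end is before lowering.

Run:
```python
from h import *
s=np.load('s4.npy',allow_pickle=True).item()
z=s['eef_pos'][2]+.0137
a=wplane(s,(245.5,189.5),z)[:2];b=wplane(s,(320.5,190.5),z)[:2]
c=wplane(s,(246,330),z)[:2];d=wplane(s,(317,330),z)[:2]
th=np.radians(5.94);ux=np.array([np.cos(th),np.sin(th)]);uy=np.array([-np.sin(th),np.cos(th)]);bed=np.array([.5932,.1186])
for n,p in dict(a=a,b=b,c=c,d=d,tcp=s['eef_pos'][:2]).items(): q=p-bed;print(n,(1000*np.array([q@ux,q@uy])).round(1))
j=[wplane(s,p,.054)[:2] for p in((244,152),(316,152))]
for p in j:q=p-bed;print('jaw face top edge',(1000*np.array([q@ux,q@uy])).round(1))
```

```text
a [ 12.6 -41.3]
b [-17.6 -40.7]
c [15.9 27.2]
d [-18.3  27.4]
tcp [-1.  -0.3]
jaw face top edge [ 20.9 -50.6]
jaw face top edge [-22.1 -50.2]
```

Request:
play_rows(
  linear=[
    [0,-0.03,0.3],
    [0,0,0.4],
    [0,0,0.35],
    [0,0,0.2],
    [0,0,0.1],
    [0,0,0],
    [0,0,0],
  ],
  turn=[-0.008,0,0,0,0,0,0],
)

```text
t: 12.38
eef_pos: [0.5944, 0.1211, 0.0392]
orientation: [-0.008, 0.744, -0.669, -0.004]
ft_force: [0.3, -0.5, -0.1]
grip_width: 0.0308
grasp_force: 41.0
```

```bash
python3 -c "
from h import *
s=st();go(s,(.593,.119,.0345),-84.06)"
```

```text
t 12.38 pos [0.5944 0.1211 0.0392] yaw -83.9 lean tan/rad deg [0.96 0.44] j [ 0.192  0.459 -0.3    0.804  0.017 -1.485] F [ 0.3 -0.5 -0.1] g 0.0308 41.00343346595764
shift units [0.041 0.032 0.094] norm 0.11 turn 0.003
```

Request:
play_rows(
  linear=[
    [0.03,0,0.04],
    [0,0,0.04],
    [0,0,0.02],
    [0,0,0],
  ],
  turn=[0,0,0,0],
)

```text
t: 12.72
eef_pos: [0.595, 0.119, 0.0344]
orientation: [-0.008, 0.743, -0.669, -0.004]
ft_force: [-0.6, -0.6, 2.6]
grip_width: 0.0308
grasp_force: 41.3
```

Request:
play_rows(
  linear=[
    [0,0,0],
    [0,0,0],
    [0,0,0],
    [0,0,0],
    [0,0,0],
    [0,0,0],
  ],
  turn=[0,0,0,0,0,0],
  fingers=52,
)

```text
t: 13.22
eef_pos: [0.5943, 0.119, 0.0336]
orientation: [-0.008, 0.743, -0.669, -0.004]
ft_force: [-0.3, -0.2, 0.1]
grip_width: 0.0518
grasp_force: 0.0
```

Request:
play_rows(
  linear=[
    [0,0,-0.2],
    [0,0,-0.4],
    [0,0,-0.7],
    [0,0,-0.7],
    [0,0,-0.6],
    [0,0,0],
    [0,0,0],
  ],
  turn=[0,0,0,0,0,0,0],
)

```text
t: 13.8
eef_pos: [0.5957, 0.1171, 0.1669]
orientation: [-0.01, 0.743, -0.669, -0.003]
ft_force: [0.3, -0.0, -0.0]
grip_width: 0.052
grasp_force: 0.0
```

```bash
python3 -c "
from h import *
s=st();np.save('s5.npy',s,allow_pickle=True);im=snap('wrist','w5.png')"
```

```text
t 13.8 pos [0.5957 0.1171 0.1669] yaw -83.95 lean tan/rad deg [0.96 0.73] j [ 0.185  0.347 -0.149  1.062  0.017 -1.491] F [ 0.3 -0.  -0. ] g 0.052 0.0
```

View pics/w5.png

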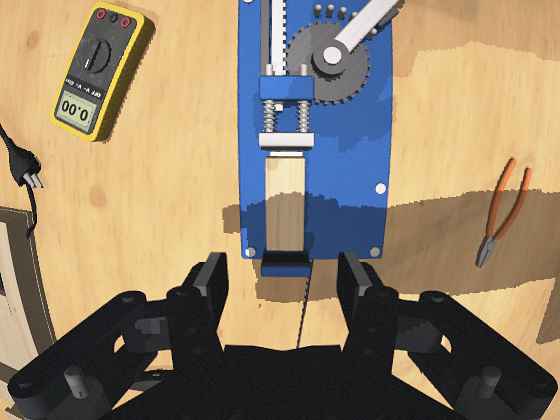

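The wood lies flat and centred on the bed, at (264..305, 158..250). The jaw centre is at column 286 and the wood centre at 285, so the fit is good. Next I'll approach the handle, stopping short for one close measurement.

Request:
play_rows(
  linear=[
    [0.4,0.24,0],
    [0.56,0.34,0],
    [0.56,0.34,0],
    [0.56,0.34,0],
    [0.56,0.32,0],
    [0,0,0],
    [0,0,0],
    [0,0,0],
    [0,0,0],
    [0,0,0],
  ],
  turn=[0,0,0,0,0,0.117,0.117,0.117,0,0],
)

```text
t: 14.68
eef_pos: [0.5282, -0.0228, 0.1598]
orientation: [0.006, -0.61, 0.792, 0.007]
ft_force: [0.0, -0.4, 0.6]
grip_width: 0.0524
grasp_force: 0.0
```

```bash
python3 -c "
from h import *
s=st();np.save('s6.npy',s,allow_pickle=True);im=snap('wrist','w6.png');go(s,(.51,-.1,.167),-105)
h=cv2.cvtColor(im,cv2.COLOR_RGB2HSV);m=cv2.inRange(h,(0,150,50),(8,255,255))|cv2.inRange(h,(174,150,50),(180,255,255))
n,l,st_,c=cv2.connectedComponentsWithStats(m);print([(st_[i].tolist(),c[i].round(1)) for i in range(1,n) if st_[i][4]>80])"
```

```text
t 14.68 pos [ 0.5282 -0.0228  0.1598] yaw -104.83 lean tan/rad deg [1.03 0.04] j [-0.054  0.221 -0.337  1.012  0.018 -1.366] F [ 0.  -0.4  0.6] g 0.0524 0.0
shift units [ 1.583 -0.043 -0.173] norm 1.59 turn 0.003
[([268, 92, 24, 25, 464], array([279.5, 103.9]))]
```

View pics/w6.png

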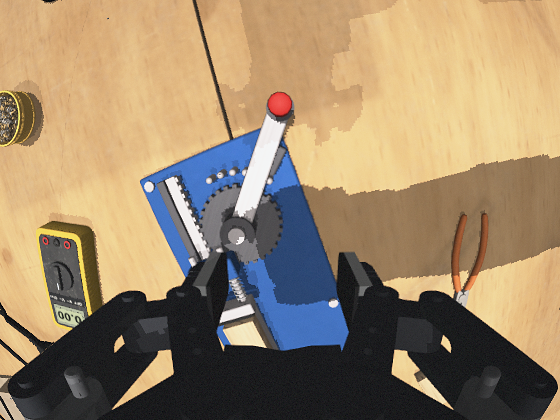

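The handle top is seen almost end-on at (280,103), and the pivot hub is at (237,237). I'll triangulate both with the earlier wrist view.

Run:
```python
from h import *
s1=np.load('s1.npy',allow_pickle=True).item();s6=np.load('s6.npy',allow_pickle=True).item()
for z in(.045,.05,.055,.06,.065):print(z,wplane(s1,(355,147),z)[:2].round(4),wplane(s6,(237,237),z)[:2].round(4))
h=wplane(s6,(280,103.5),.097);print('handle w6',h.round(4),'w1',wplane(s1,(428,241),.097).round(4))
go(s6,(h[0],h[1],.15),-105)
```

```text
0.045 [ 0.5714 -0.0106] [ 0.5709 -0.0066]
0.05 [ 0.5713 -0.0095] [ 0.5697 -0.0082]
0.055 [ 0.5713 -0.0083] [ 0.5686 -0.0098]
0.06 [ 0.5712 -0.0071] [ 0.5674 -0.0114]
0.065 [ 0.5711 -0.006 ] [ 0.5662 -0.013 ]
handle w6 [ 0.5082 -0.1     0.097 ] w1 [ 0.5112 -0.0998  0.097 ]
shift units [ 1.598 -0.009  0.167] norm 1.61 turn 0.003
```

Request:
play_rows(
  linear=[
    [0.54,-0.01,0],
    [0.54,-0.01,0],
    [0.54,-0.02,0],
    [0,0,0],
    [0,0,0.3],
    [0,0,0.3],
    [0,0,0],
    [0,0,0],
  ],
  turn=[0,0,0,0,0,0,0,0],
)

```text
t: 15.4
eef_pos: [0.5094, -0.1004, 0.1286]
orientation: [0.006, -0.609, 0.793, 0.007]
ft_force: [0.6, 0.8, 0.3]
grip_width: 0.0521
grasp_force: 0.0
```

```bash
python3 -c "
from h import *
s=st();go(s,(.5097,-.0999,.057),-105)"
```

```text
t 15.4 pos [ 0.5094 -0.1004  0.1286] yaw -104.91 lean tan/rad deg [ 1.05 -0.13] j [-0.206  0.231 -0.4    0.942  0.018 -1.517] F [0.6 0.8 0.3] g 0.0521 0.0
shift units [ 0.014 -0.009  1.433] norm 1.43 turn 0.001
```

Request:
play_rows(
  linear=[
    [0,0,0.3],
    [0,0,0.4],
    [0,0,0.4],
    [0,0,0.23],
    [0,0,0.1],
    [0,0,0],
    [0,0,0],
  ],
  turn=[0,0,0,0,0,0,0],
)

```text
t: 15.98
eef_pos: [0.5112, -0.0996, 0.0587]
orientation: [0.007, -0.609, 0.793, 0.006]
ft_force: [0.2, -0.1, -0.2]
grip_width: 0.0518
grasp_force: 0.0
```

Request:
play_rows(
  linear=[
    [0,0,0],
    [0,0,0],
    [0,0,0],
    [0,0,0],
    [0,0,0],
    [0,0,0],
    [0,0,0],
  ],
  turn=[0,0,0,0,0,0,0],
  fingers=5,
  squeeze=50,
)

```text
t: 16.57
eef_pos: [0.5098, -0.0994, 0.0589]
orientation: [0.007, -0.609, 0.793, 0.006]
ft_force: [-4.0, 2.2, 8.2]
grip_width: 0.0148
grasp_force: 48.5
```

Run:
```python
from h import *
s=st();p=np.array([.5707,-.009]);v=s['eef_pos'][:2]-p;a0=np.arctan2(v[1],v[0]);print('r',np.hypot(*v),'ang',np.degrees(a0))
Rt=R(s['orientation'])
prev=None
for k in range(0,14):
    a=a0+k*.055;q=np.array([*(p+np.hypot(*v)*np.array([np.cos(a),np.sin(a)])),s['eef_pos'][2]])
    if prev is not None: print(k,round(k*.055,3),q[:2].round(4),(Rt.T@(q-prev)/.05).round(3))
    prev=q
```

```text
t 16.57 pos [ 0.5098 -0.0994  0.0589] yaw -105.01 lean tan/rad deg [ 1.08 -0.03] j [-0.204  0.302 -0.486  0.784  0.019 -1.513] F [-4.   2.2  8.2] g 0.0148 48.49644720554352
r 0.10894723515966007 ang -123.96640826165931
1 0.055 [ 0.5149 -0.1026] [ 0.036 -0.114 -0.001]
2 0.11 [ 0.5201 -0.1055] [ 0.029 -0.116 -0.001]
3 0.165 [ 0.5255 -0.1081] [ 0.023 -0.118 -0.001]
4 0.22 [ 0.531  -0.1105] [ 0.017 -0.119 -0.001]
5 0.275 [ 0.5367 -0.1125] [ 0.01  -0.119 -0.   ]
6 0.33 [ 0.5424 -0.1142] [ 0.003 -0.12  -0.   ]
7 0.385 [ 0.5482 -0.1156] [-0.003 -0.12  -0.   ]
8 0.44 [ 0.5541 -0.1167] [-0.01  -0.119 -0.   ]
9 0.495 [ 0.5601 -0.1174] [-0.016 -0.119  0.   ]
10 0.55 [ 0.566  -0.1178] [-0.023 -0.118  0.   ]
11 0.605 [ 0.572  -0.1179] [-0.029 -0.116  0.   ]
12 0.66 [ 0.578  -0.1177] [-0.036 -0.114  0.   ]
13 0.715 [ 0.584  -0.1171] [-0.042 -0.112  0.001]
```

The handle is held. Swinging the first click along the arc, then checking.

Request:
play_rows(
  linear=[
    [0.018,-0.057,0],
    [0.018,-0.057,0],
    [0.015,-0.058,0],
    [0.015,-0.058,0],
    [0.012,-0.059,0],
    [0.012,-0.059,0],
    [0.008,-0.059,0],
    [0.008,-0.059,0],
    [0,0,0],
    [0,0,0],
  ],
  turn=[0,0,0,0,0,0,0,0,0,0],
)

```text
t: 17.4
eef_pos: [0.5312, -0.1106, 0.0589]
orientation: [0.007, -0.609, 0.793, 0.006]
ft_force: [-5.7, 2.0, 8.3]
grip_width: 0.0147
grasp_force: 48.7
```

```bash
cat >> h.py <<'E'
def lev():
    s=st();p=np.array([.5707,-.009]);v=s['eef_pos'][:2]-p;a=np.arctan2(v[1],v[0])
    f=s['ft_force'][:2];u=v/np.hypot(*v);print('r',np.hypot(*v).round(4),'lever',round(a-np.radians(-123.97),3),'Frad',round(f@u,1),'Ftan',round(f@[-u[1],u[0]],1))
E
python3 -c "
from h import *
lev()"
```

```text
t 17.4 pos [ 0.5312 -0.1106  0.0589] yaw -105.02 lean tan/rad deg [ 1.08 -0.03] j [-0.217  0.34  -0.431  0.801  0.019 -1.525] F [-5.7  2.   8.3] g 0.0147 48.701568245887756
r 0.109 lever 0.223 Frad 0.1 Ftan -6.0
```

Request:
play_rows(
  linear=[
    [0.005,-0.06,0],
    [0.005,-0.06,0],
    [0.002,-0.06,0],
    [0.002,-0.06,0],
    [-0.002,-0.06,0],
    [-0.002,-0.06,0],
    [-0.005,-0.06,0],
    [-0.005,-0.06,0],
    [0,0,0],
    [0,0,0],
  ],
  turn=[0,0,0,0,0,0,0,0,0,0],
)

```text
t: 18.23
eef_pos: [0.5544, -0.1169, 0.0589]
orientation: [0.007, -0.609, 0.793, 0.006]
ft_force: [-4.6, 1.1, 8.1]
grip_width: 0.015
grasp_force: 48.8
```

```bash
python3 -c "
from h import *
lev()"
```

```text
t 18.23 pos [ 0.5544 -0.1169  0.0589] yaw -105.01 lean tan/rad deg [ 1.07 -0.03] j [-0.219  0.379 -0.373  0.82   0.019 -1.527] F [-4.6  1.1  8.1] g 0.015 48.80842566490173
r 0.1091 lever 0.443 Frad -0.4 Ftan -4.8
```

Request:
play_rows(
  linear=[
    [-0.008,-0.059,0],
    [-0.008,-0.059,0],
    [-0.012,-0.059,0],
    [-0.012,-0.059,0],
    [-0.015,-0.058,0],
    [-0.015,-0.058,0],
    [-0.018,-0.057,0],
    [-0.018,-0.057,0],
    [0,0,0],
    [0,0,0],
  ],
  turn=[0,0,0,0,0,0,0,0,0,0],
)

```text
t: 19.07
eef_pos: [0.578, -0.118, 0.0589]
orientation: [0.007, -0.609, 0.793, 0.006]
ft_force: [-5.0, 0.9, 7.6]
grip_width: 0.0152
grasp_force: 49.0
```

```bash
python3 -c "
from h import *
lev();a=snap('wrist','w7.png');b=snap('scene','scene7.png')
A=cv2.resize(b[170:300,190:350],(640,520),interpolation=cv2.INTER_CUBIC);cv2.imwrite('pics/crop7.png',A[:,:,::-1])"
```

```text
t 19.07 pos [ 0.578  -0.118   0.0589] yaw -105.02 lean tan/rad deg [ 1.03 -0.05] j [-0.211  0.417 -0.313  0.841  0.018 -1.52 ] F [-5.   0.9  7.6] g 0.0152 48.95771920681
r 0.1092 lever 0.659 Frad -1.2 Ftan -5.0
```

View pics/crop7.png

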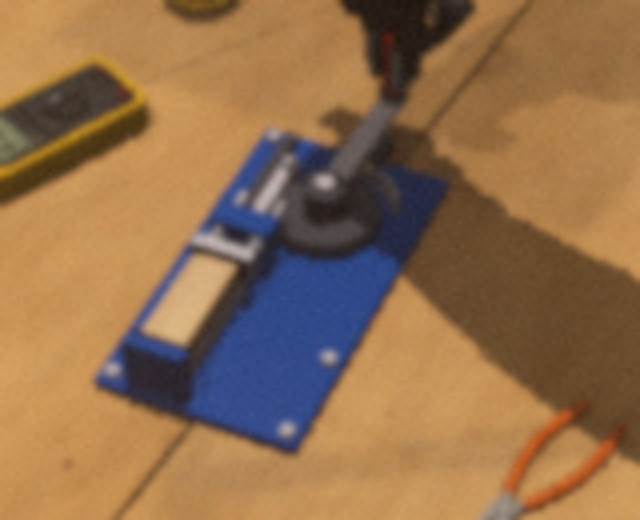

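The crop shows the wood at (190,300) gripped end to end between the jaws. The handle at (390,60) is held, with the lever at 0.66 rad, the third notch. Handing the job in.

```bash
python3 -c "
from h import *
s=ctrl.read_state();print(np.abs(s['joint_vel']).max());print(ctrl.close_job())"
```

```text
0.001909573159491666
the job is handed in; nothing more can be done
None
```

The offcut is centred on the bed and squeezed end to end between the jaws, with the lever held at rest in the third notch (0.66 rad); I handed the job in at about 19 s and the judge's result was not shown.

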